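# Thread the vise stem through its two guide collars and hold it at height

## Robot

A 6-joint arm with a two-finger parallel gripper is mounted at the origin on the work surface. World frame = base frame: x ahead of the robot, y to its left, z up, the work surface at z = 0. Lengths are in m, angles in degrees, forces in N, time in s.
With the tool pointing down it reaches from about 0.25 to 0.725 m from the base axis. Payload 9.7 kg.
Tool frame: the origin (TCP) lies at the very end of the fingers, on their centre line; the grasp point (between the pads) lies 19 mm behind it; z points along the fingers, y is the line along which they close (so a half turn about z gives the same grasp; the last joint's range is limited). The gripper opens to 85 mm and grips with 20 to 120 N. Pads are 22 mm wide; open, the fingers measure 114 mm over their backs; the gripper's body (76 mm by 85 mm) begins 54 mm behind the grasp point. The pads swing forward as they close: fully open they stand 13 mm farther back than shut.
Start: joints at [70.76, 4.979, 10.078, 95.1, 0, 90], TCP at [0.181, 0.519, 0.231] pointing down, gripper open.
Joint ranges: [-179.16, 179.16], [-48.56, 103.87], [-65.8, 70.77], [-126.05, 130.52], [-82.76, 87.17], [-180, 180]. Speed limits (degrees/s): [127.2, 127.2, 147.25, 180, 180, 180].

## Interface

Orientations are given as [roll, pitch, yaw] about the fixed x, y, z axes, in that order (R = Rz(yaw) Ry(pitch) Rx(roll)).
In Python, from workcell import bot gives the robot as it stands.
- The arm moves only by the tool arm_command, never from a script. Its argument "series" is a list of rows, each a list of 4 numbers: the shift along the tool's x, y, z in m, then the turn about the tool's z in rad. A call has exactly 5 rows; each row is the pose to reach, as a shift and turn from the pose commanded when the call began, along the tool's axes at that moment; what a row does not reach only later rows make up. A row lasts 1/10 s, in which the tool goes at most 50 mm and 8.59 degrees, less where a joint would pass 70% of its speed; a pose out of reach is approached as far as the arm can. A call with a gripper value outside its range is refused whole. "hand" is the finger opening in m, from 0 to 0.0854, set as the call begins (left out, the last holds). The fingers move at their own pace and stop on an object; "grip_force" is the grip in N (left out, the last holds). Time passes only in rows, so rows that repeat a pose let the fingers close, or fill a call up. It gives the time, the measured TCP pose, the force, the opening and the grip force at its end, in the units of the state.
- bot.get_obs(): the state, without advancing time (a new reading comes with each control period).
- bot.camera(name): name is "side" or "top"; returns a dict with "color" (420x560x3 uint8, blue, green, red), "camera_matrix" (3x3 intrinsics, pixels), "xyz" and "orientation" of the camera in the world. Camera axes: x right, y up, looking along -z (the intrinsics and any distortion apply to the point x, -y, -z); pixel columns grow to the right and rows downward; lengths in m; the calibration is good to about 2 mm. A picture is of the moment at which its call begins. There is no depth.
- bot.job_done(): hands the job in; it is judged then, once.
Trained networks look in the newest picture that a camera, given by its name, has taken for a name from the list of things; names that differ only in an ending like _2 or _b are one class to them, and where a whole thing is asked for, a point or a joint stands for the part that bears it (a point fixed in the world has none). Each returns a list of dicts, best first, with "confidence" (0 to 1); they miss things now and then, are a little off and sometimes report something else, mostly with a low value. They report only what shows in the picture. A call takes as long as a camera call.
- bot.find_in(camera, target): "location" ([column, row] in pixels, amid what is visible of it).
- bot.mark_of(camera, target): "location" ([column, row] in pixels: a listed point, or the origin of a listed thing).
The state is a dict: "time": time; "q": joint angles; "qd": joint speeds; "joint_efforts": joint torques, N m; "ee_pos": TCP position; "tcp_rot": TCP orientation; "wrist_force": force on the tool from outside, world axes, zero at the start; "torque": the same for the moment, N m; "opening": finger opening in m; "grasp_force": force on a finger pad.
Only numpy, scipy, OpenCV 4.12 (cv2) and the standard library are available. Lean on these libraries where they do the work, as an engineer would, in place of code of your own. Each camera call takes 0.05 s, during which the arm holds its last target. There are 200 camera calls.

## Task

Draw the longer of the two steel vise stems out of the wooden tool block and pass it, head up, down through the upper and then the lower guide collar of the vise stand. Finish while still gripping it there and keep it still, its lower end poking out below the lower collar but hanging clear of the base plate, so that I can tighten the thumbscrews. Leave the short stem, the bodkin and all the other things on the table where they are.

Things in the scene. Friction and masses are not known exactly. Their poses are not given: they have to be found in the camera images.
- stem: the long vise stem to use, loose, about 0.11 kg: steel rod 10 mm in diameter with a round aluminium head (18 mm across, 30 mm tall) on top, 160 mm long in all. It stands upright in one of the block's three holes (which one varies), its top 175 mm above the table. Origin: centre of the foot; z along the rod to the head. The foot tapers to 7 mm over its last 3 mm
- stem_tip (a point): the foot (lower end) of the long stem, on its axis
- stem_head (a point): the middle of the long stem's head, on its axis, 145 mm above the foot: the place to grip from above
- stand: vise stand, fixed: dark steel base plate 120 x 140 x 12 mm (x, y, z); a 20 mm square steel column, 115 mm high over the table, 40 mm to the -y side of the plate's centre, with two arms to two round guide collars, one straight above the other, on a vertical axis 20 mm to the +y side of the centre. Nothing on it is higher than 115 mm. Origin: centre of the plate's underside, at table height
- collar_upper (a point): centre of the upper collar's mouth, on the bore axis; axes as the stand's. Steel bushing 97 to 115 mm above the table, 29 mm across, 13 mm bore, with a bell mouth widening to 22 mm over the top 7 mm. A brass thumbscrew sticks out 31 mm to the -x side of the axis
- collar_lower (a point): centre of the lower collar's mouth, on the same axis; axes as the stand's. The same bushing and thumbscrew, 48 to 66 mm above the table; below it 36 mm of free space down to the base plate's top (12 mm above the table)
- block: wooden tool block, fixed: 60 x 170 x 65 mm (x, y, z), with three 12 mm holes in a row along its y axis at -55, 0 and +55 mm, each 50 mm deep (hole floor 15 mm above the table). Origin: centre of the underside
- short_stem: the short vise stem, to be left alone: same 10 mm rod and 18 mm head as the long one but 125 mm long in all, standing in another hole of the block, its head top 140 mm above the table. Origin: centre of its foot; z up
- bodkin: pale wooden bodkin handle, 120 mm long and at most 18 mm thick, standing in the remaining hole, its top 135 mm above the table. Leave alone. Origin: centre of its foot
- spool: black thread spool, 32 mm across and 30 mm tall, standing on the table beside the vise stand. Leave alone. Origin: centre of its underside
- jar: small glass jar, 40 mm across and 50 mm tall, behind the tool block. Leave alone. Origin: centre of its underside
- hone: grey sharpening stone 50 x 150 x 22 mm at the far side. Leave alone. Origin: centre of its underside
- eraser: white block 35 x 30 x 25 mm at the far side. Leave alone. Origin: centre of its underside
- marker: black marker pen with a steel clip, 13 mm thick and 120 mm long, lying at the far side. Leave alone. Origin: its middle, at table height
- scissors: small scissors with black loops, 125 mm long and 8 mm thick, lying at the far side. Leave alone. Origin: at the rivet, at table height

How it is judged (in metres and radians):
On the way, in this order (a step that is already met when the one before it is completed fails the run):
1. the long stem is drawn out of the tool block in the gripper (contact force between the fingers and stem above 1 N and z of stem_tip in the frame of block above 0.068 m), for 0.1 s.
2. its lower end has entered the upper collar from above (z of stem_tip in the frame of collar_upper below -0.012 m and horizontal distance between stem_tip and collar_upper below 0.006 m and angle between stem's own z axis and vertical below 0.15 rad), for 0.05 s.
At the end, for the whole second after the job is handed in: The fingers still grip the long stem (over 1 N). It is upright (within 0.1 rad), still (under 20 mm/s) and through both collars: foot at least 2 mm below the lower collar's underside, within 6 mm of the bore axis and at least 3 mm above the base plate (contact force between the fingers and stem above 1 N and z of stem_tip in the frame of collar_lower below -0.02 m and z of stem_tip in the frame of stand above 0.015 m and horizontal distance between stem_tip and collar_lower below 0.006 m and angle between stem's own z axis and vertical below 0.1 rad and linear speed of stem below 0.02 m/s); the arm keeps its last pose, push and grip.
It fails at once if the short stem or the bodkin is moved by more than 25 mm (distance of any of short_stem, bodkin from where it was at the start of the episode above 0.025 m).
It fails at once if a loose thing on the table is moved by more than 25 mm (distance of any of spool, jar, hone, eraser, marker, scissors from where it was at the start of the episode above 0.025 m).
It also fails if it takes over 45 s, if anything falls off the work surface, if the arm or the gripper's body presses on something with over 40 N, if the wrist force passes 120 N, or if a joint passes its speed limit or range.

## Working session

There is one attempt and no reset: what is moved stays moved. The work goes in short steps, Python scripts to look and compute and a tool call to move; the robot and the scene stay as the last step left them, time stands still between calls to the robot, and variables do not carry over. Pictures are saved under pics/ and viewed, at most 10 in all, crops included, and the job is handed in when it is done.

Besides the shell and the picture viewer there is one more tool, called after "Request:" in YAML: its name, and indented under it one key for each argument. arm_command: Moves the arm, as the interface text tells. Its arguments: {"type":"object","properties":{"series":{"type":"array"},"hand":{"type":"number"},"grip_force":{"type":"number"}},"required":["series"]}

```bash
mkdir -p pics
cat > h.py <<'E'
import numpy as np, cv2, itertools
from scipy.spatial.transform import Rotation as R
from scipy.optimize import least_squares
from workcell import bot
def cam(n,save=None):
    c=bot.camera(n)
    if save: cv2.imwrite('pics/'+save,c['color'])
    return c
def rot(c):
    o=np.array(c['orientation'],float)
    return o if o.shape==(3,3) else R.from_euler('xyz',o,degrees=True).as_matrix()
def ray(c,px):
    K=np.array(c['camera_matrix']); d=np.linalg.inv(K)@[px[0],px[1],1]
    return np.array(c['xyz']),rot(c)@np.array([d[0],-d[1],-d[2]])
def atz(c,px,z):
    o,d=ray(c,px); return o+d*(z-o[2])/d[2]
def proj(c,p):
    q=rot(c).T@(np.array(p)-c['xyz']); K=np.array(c['camera_matrix']); u=K@[q[0],-q[1],-q[2]]; return u[:2]/u[2]
def tri(rs):
    A=0;b=0
    for o,d in rs:
        d=d/np.linalg.norm(d);P=np.eye(3)-np.outer(d,d);A=A+P;b=b+P@o
    return np.linalg.solve(A,b)
E
python3 - <<'E'
from h import *
np.set_printoptions(precision=4,suppress=True)
cs={n:cam(n,n+'0.png') for n in('side','top')}
for n,c in cs.items(): print(n,{k:v for k,v in c.items() if k!='color'})
print(bot.get_obs())
Z=dict(stem_head=.16,stem_tip=.015,collar_upper=.115,collar_lower=.066,stand=0,block=0,short_stem=.015,bodkin=.015,spool=0,jar=0)
for t,z in Z.items():
    for n,c in cs.items():
        for m in bot.mark_of(n,t)[:2]: print(t,n,round(m['confidence'],2),np.array(m['location']),atz(c,m['location'],z))
E
```

```text
side {'camera_matrix': array([[465.4125,   0.    , 277.6568],
       [  0.    , 465.4125, 205.2888],
       [  0.    ,   0.    ,   1.    ]]), 'xyz': array([0.5406, 0.7538, 0.7797]), 'orientation': array([  47.6998,    0.2385, -175.3177])}
top {'camera_matrix': array([[456.3718,   0.    , 273.4301],
       [  0.    , 456.3718, 216.4024],
       [  0.    ,   0.    ,   1.    ]]), 'xyz': array([0.507 , 0.0094, 1.201 ]), 'orientation': array([  5.6124,  -0.2276, -89.1731])}
{'time': 0.1, 'q': array([70.7598,  5.0086, 10.0391, 95.1005, -0.0008, 90.0009]), 'qd': array([ 0.069 , -0.0824,  0.1051,  0.0353, -0.0287,  0.0684]), 'joint_efforts': array([ -0.0003, -52.1561,  46.5655,   0.016 ,  -0.    ,  -0.    ]), 'ee_pos': array([0.1812, 0.5191, 0.2306]), 'tcp_rot': array([-179.93  ,    0.0008,  160.7589]), 'wrist_force': array([ 0.5311, -0.6755,  0.7107]), 'torque': array([ 0.0085,  0.0545, -0.0222]), 'grasp_force': 0.0, 'opening': 0.08523658139207702}
stem_head side 0.71 [317.1 305.3] [0.5164 0.3073 0.16  ]
stem_head side 0.65 [199.7 301.1] [0.7055 0.3141 0.16  ]
stem_head top 0.54 [140.8 256.
[... 232 characters left out ...]
82 [321.2 185.9] [ 0.5095 -0.1042  0.066 ]
collar_lower top 0.78 [319.7 260.8] [ 0.5098 -0.1097  0.066 ]
stand side 0.93 [314.6 197.9] [ 0.5227 -0.1349  0.    ]
stand top 0.95 [322.8 258.6] [ 0.5159 -0.1247  0.    ]
stand top 0.66 [187.6 239.8] [0.5599 0.231  0.    ]
short_stem top 0.41 [192.4 271.9] [0.4767 0.2132 0.015 ]
bodkin top 0.55 [176.8 264. ] [0.4964 0.2541 0.015 ]
bodkin top 0.21 [307.5 156.8] [ 0.7834 -0.0815  0.015 ]
spool side 0.57 [321.1 304.3] [ 0.5022  0.189  -0.    ]
spool side 0.47 [355.1 202.6] [ 0.4213 -0.1249  0.    ]
spool top 0.55 [326.1 296.6] [ 0.4176 -0.1337  0.    ]
jar side 0.59 [292.1 316.6] [0.5587 0.2227 0.    ]
jar top 0.5 [190.7 241.8] [0.5548 0.2227 0.    ]
```

```bash
python3 -c "
import cv2
a=cv2.imread('pics/side0.png')[120:410,200:450];b=cv2.imread('pics/top0.png')[180:350,90:390]
a=cv2.resize(a,None,fx=2,fy=2,interpolation=2);a=cv2.copyMakeBorder(a,0,0,0,0,0)
cv2.imwrite('pics/a.png',a);cv2.imwrite('pics/b.png',cv2.resize(b,None,fx=2.6,fy=2.6,interpolation=2))"
```

```text
(no output)
```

View pics/a.png

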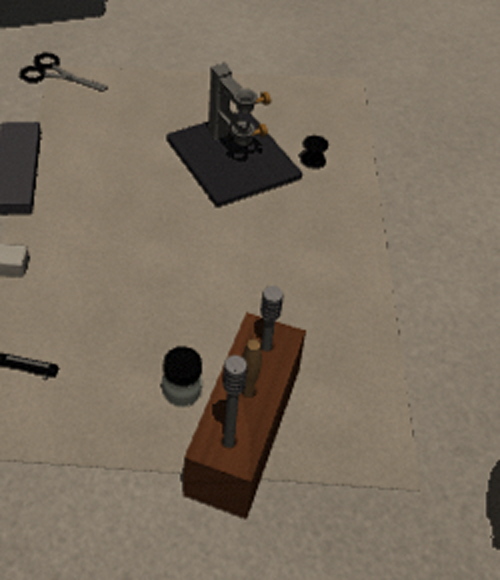

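View pics/b.png

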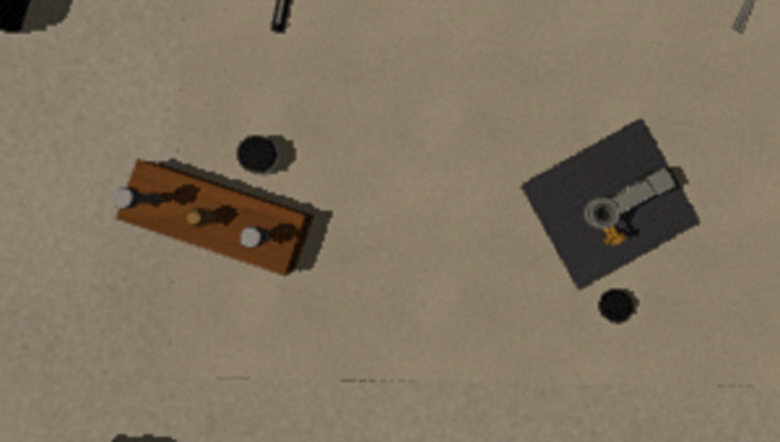

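The crops show the long stem as the front one, with its head at side px ≈(317,303) and top px ≈(139,256). The bodkin is in the middle and the short stem is at the far end. The upper collar mouth looks to be at side ≈(322,168) and top ≈(321,261), so the network's (327,260) in the top view seems off. I'll refine the collar with a zoom.

Run:
```python
from h import *
np.set_printoptions(precision=4,suppress=True)
cs={n:cam(n) for n in('side','top')}
S=cs['side']['color'][150:200,300:345];T=cs['top']['color'][240:290,300:345]
f=lambda a:cv2.convertScaleAbs(cv2.resize(a,None,fx=8.5,fy=8.5,interpolation=cv2.INTER_CUBIC),alpha=1.7)
cv2.imwrite('pics/c.png',np.hstack([f(S),f(T)]))
t=cs['top']; L=atz(t,[138,256],.175); s=atz(t,[90+252/2.6,180+237/2.6],.14); print(L,s,np.degrees(np.arctan2(*(L-s)[1::-1])),np.linalg.norm((L-s)[:2]))
for u in([322.5,168.5],'side'),([321.5,261.5],'top'): print(atz(cs[u[1]],u[0],.115))
```

```text
[0.5144 0.3084 0.175 ] [0.4814 0.2044 0.14  ] 72.4359287858669 0.10912702839323829
[ 0.5095 -0.1086  0.115 ]
[ 0.5081 -0.1088  0.115 ]
```

View pics/c.png

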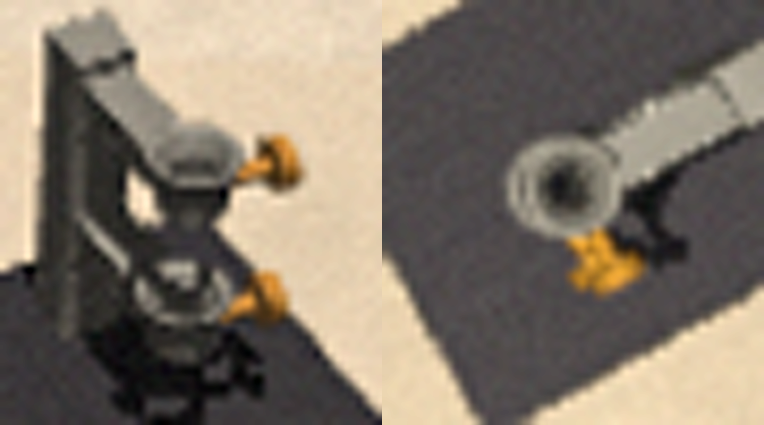

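The zoom puts the upper collar mouth at side ≈(323,167.5) and top ≈(321,261.5). That gives a collar axis of about (0.509,-0.109), which agrees between views. The stem is at about (0.5145,0.308) and the row of holes runs at 72.4°. I'll close across the row, at yaw ≈72.4.

Request:
arm_command:
  series:
    - [-0.038, -0.009, 0, 0.14]
    - [-0.076, -0.018, 0, 0.28]
    - [-0.115, -0.027, 0, 0.42]
    - [-0.153, -0.036, 0, 0.56]
    - [-0.192, -0.045, 0, 0.7]
  hand: 0.06

```text
time: 1.7
ee_pos: [0.3488, 0.4126, 0.2314]
tcp_rot: [180.0, -0.0, 120.3]
wrist_force: [0.4, 0.5, -0.4]
opening: 0.0603
grasp_force: 0.0
```

```bash
cat >> h.py <<'E'
def goto(x,y,z,yaw):
    o=bot.get_obs(); M=R.from_euler('xyz',o['tcp_rot'],degrees=True).as_matrix()
    d=M.T@(np.array([x,y,z])-o['ee_pos']); t=(o['tcp_rot'][2]-yaw+180)%360-180
    print('t',o['time'],'pos',np.round(o['ee_pos'],4),'rot',np.round(o['tcp_rot'],2),'F',np.round(o['wrist_force'],1),'open',round(o['opening'],4),'g',round(o['grasp_force'],1),'q6',np.round(o['q'],0)[5])
    print('shift',np.round(d,4),'turn',round(np.radians(t),4))
E
python3 -c "
from h import *
goto(.5145,.3078,.231,72.4)"
```

```text
t 1.7 pos [0.3488 0.4126 0.2314] rot [ 1.7998e+02 -1.0000e-02  1.2034e+02] F [ 0.4  0.5 -0.4] open 0.0603 g 0.0 q6 109.0
shift [-0.1741  0.0901  0.0004] turn 0.8367
```

Request:
arm_command:
  series:
    - [-0.035, 0.018, 0, 0.145]
    - [-0.07, 0.036, 0, 0.29]
    - [-0.105, 0.054, 0, 0.435]
    - [-0.14, 0.072, 0, 0.58]
    - [-0.174, 0.09, 0, 0.725]

```text
time: 2.2
ee_pos: [0.5151, 0.3086, 0.2314]
tcp_rot: [180.0, -0.0, 78.8]
wrist_force: [-0.3, 0.4, -0.4]
opening: 0.0599
grasp_force: 0.0
```

```bash
python3 -c "
from h import *
goto(.5145,.3078,.146,72.4)"
```

```text
t 2.2 pos [0.5151 0.3086 0.2314] rot [ 1.7999e+02 -1.0000e-02  7.8760e+01] F [-0.3  0.4 -0.4] open 0.0599 g 0.0 q6 132.0
shift [-0.0009 -0.0005  0.0854] turn 0.111
```

Request:
arm_command:
  series:
    - [-0.001, 0, 0.02, 0.06]
    - [-0.001, 0, 0.04, 0.11]
    - [-0.001, 0, 0.06, 0.11]
    - [-0.001, 0, 0.075, 0.11]
    - [-0.001, 0, 0.085, 0.11]

```text
time: 2.7
ee_pos: [0.5133, 0.3085, 0.1449]
tcp_rot: [-179.9, 0.1, 72.8]
wrist_force: [0.0, -0.5, 0.5]
opening: 0.0601
grasp_force: 0.0
```

Request:
arm_command:
  series:
    - [0, 0, 0, 0]
    - [0, 0, 0, 0]
    - [0, 0, 0, 0]
    - [0, 0, 0, 0]
    - [0, 0, 0, 0]
  hand: 0.0
  grip_force: 50

```text
time: 3.2
ee_pos: [0.5141, 0.309, 0.1475]
tcp_rot: [179.9, -0.1, 72.8]
wrist_force: [-0.2, 0.7, 4.5]
opening: 0.0164
grasp_force: 49.0
```

Request:
arm_command:
  series:
    - [0, 0, 0, 0]
    - [0, 0, 0, 0]
    - [0, 0, 0, 0]
    - [0, 0, 0, 0]
    - [0, 0, 0, 0]

```text
time: 3.7
ee_pos: [0.5141, 0.309, 0.1475]
tcp_rot: [179.9, -0.1, 72.8]
wrist_force: [0.3, -0.4, 4.4]
opening: 0.0166
grasp_force: 49.0
```

Gripped at 16.5 mm opening. I'll lift straight up, then check.

Request:
arm_command:
  series:
    - [0, 0, -0.008, 0]
    - [0, 0, -0.02, 0]
    - [0, 0, -0.035, 0]
    - [0, 0, -0.05, 0]
    - [0, 0, -0.065, 0]

```text
time: 4.2
ee_pos: [0.5135, 0.3087, 0.2126]
tcp_rot: [-180.0, -0.0, 72.8]
wrist_force: [0.4, 0.2, -1.3]
opening: 0.0166
grasp_force: 48.9
```

Request:
arm_command:
  series:
    - [0, 0, -0.015, 0]
    - [0, 0, -0.03, 0]
    - [0, 0, -0.045, 0]
    - [0, 0, -0.055, 0]
    - [0, 0, -0.055, 0]

```text
time: 4.7
ee_pos: [0.5139, 0.309, 0.2681]
tcp_rot: [179.9, -0.1, 72.8]
wrist_force: [-0.7, -0.1, -1.6]
opening: 0.0163
grasp_force: 48.9
```

Run:
```python
from h import *
cs={n:cam(n) for n in('side','top')}
goto(.509,-.109,.265,72.4)
o=bot.get_obs();p=o['ee_pos']
for n,c in cs.items():
    e=[proj(c,p+[0,0,dz]) for dz in (.029,-.001,-.131)]; print(n,e)
    for m in bot.mark_of(n,'stem_tip')[:2]: print(m)
    for m in bot.mark_of(n,'stem_head')[:2]: print(m)
s=cs['side']['color']; u=proj(cs['side'],p+[0,0,-.06]).astype(int); t=cs['top']['color']; v=proj(cs['top'],p+[0,0,-.1]).astype(int)
f=lambda a,u:cv2.convertScaleAbs(cv2.resize(a[max(u[1]-65,0):u[1]+65,max(u[0]-40,0):u[0]+40],(400,600),interpolation=cv2.INTER_CUBIC),alpha=1.5)
print(u,v);cv2.imwrite('pics/d.png',np.hstack([f(s,u),f(t,v)]))
```

```text
t 4.8 pos [0.5136 0.3088 0.266 ] rot [-1.7999e+02  1.0000e-02  7.2810e+01] F [ 0.5 -0.6 -2.3] open 0.0168 g 48.9 q6 138.0
shift [-0.4005  0.119   0.0011] turn 0.0072
side [array([324.14072372, 249.00038551]), array([322.83183651, 263.04107384]), array([317.96347368, 315.26495111])]
{'location': [313.3, 315.0], 'confidence': 0.95}
{'location': [237.3, 157.4], 'confidence': 0.72}
{'location': [327.4, 255.2], 'confidence': 0.82}
top [array([120.11338153, 255.67768188]), array([124.96946938, 255.8563034 ]), array([142.85380988, 256.51414324])]
{'location': [143.4, 257.9], 'confidence': 0.42}
{'location': [122.0, 255.7], 'confidence': 0.53}
[320 288] [138 256]
```

View pics/d.png

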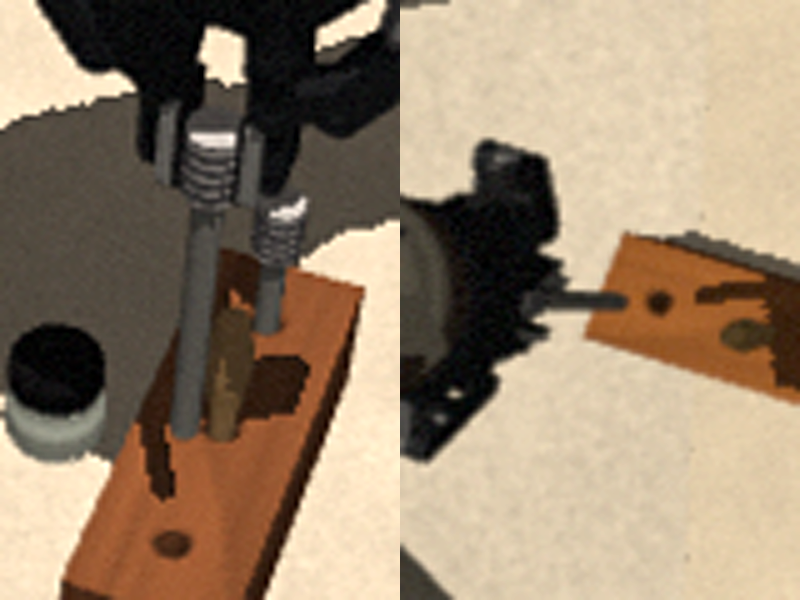

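Both views show the stem held straight and vertical: the foot is at side ≈(317,316) and top ≈(143,256), within about 2 mm of the expected point under the TCP. Next I raise it to clear the bodkin and short stem, then move over the collar.

Request:
arm_command:
  series:
    - [0, 0, -0.025, 0]
    - [0, 0, -0.05, 0]
    - [-0.02, 0.006, -0.05, 0]
    - [-0.055, 0.0165, -0.05, 0]
    - [-0.09, 0.027, -0.05, 0]

```text
time: 5.5
ee_pos: [0.5126, 0.2141, 0.3157]
tcp_rot: [-180.0, 0.0, 72.9]
wrist_force: [1.3, 0.3, -0.7]
opening: 0.0168
grasp_force: 49.1
```

Request:
arm_command:
  series:
    - [-0.04, 0.012, 0, 0]
    - [-0.08, 0.024, 0, 0]
    - [-0.12, 0.036, 0, 0]
    - [-0.16, 0.048, 0, 0]
    - [-0.2, 0.06, 0, 0]

```text
time: 6.0
ee_pos: [0.5106, 0.0044, 0.316]
tcp_rot: [-180.0, 0.0, 72.8]
wrist_force: [0.6, -0.4, -1.7]
opening: 0.0166
grasp_force: 49.1
```

Request:
arm_command:
  series:
    - [-0.035, 0.01, 0, 0]
    - [-0.065, 0.019, 0, 0]
    - [-0.09, 0.026, 0, 0]
    - [-0.11, 0.032, 0, 0]
    - [-0.11, 0.032, 0, 0]

```text
time: 6.5
ee_pos: [0.5088, -0.1106, 0.3157]
tcp_rot: [-180.0, 0.0, 72.7]
wrist_force: [-0.4, 0.3, -1.7]
opening: 0.0168
grasp_force: 49.1
```

```bash
python3 -c "
from h import *
goto(.509,-.109,.263,72.8)"
```

```text
t 6.5 pos [ 0.5088 -0.1106  0.3157] rot [-1.7996e+02  3.0000e-02  7.2650e+01] F [-0.4  0.3 -1.7] open 0.0168 g 49.1 q6 95.0
shift [ 0.0016 -0.0003  0.0527] turn -0.0026
```

Request:
arm_command:
  series:
    - [0.001, 0, 0.02, 0]
    - [0.001, 0, 0.04, 0]
    - [0.001, 0, 0.052, 0]
    - [0.001, 0, 0.058, 0]
    - [0.001, 0, 0.058, 0]

```text
time: 7.0
ee_pos: [0.5091, -0.1071, 0.2576]
tcp_rot: [-179.9, 0.0, 72.8]
wrist_force: [-0.2, -0.7, -1.1]
opening: 0.0163
grasp_force: 49.1
```

Run:
```python
from h import *
np.set_printoptions(precision=4,suppress=True)
cs={n:cam(n) for n in('side','top')}
goto(.509,-.109,.263,72.65)
p=bot.get_obs()['ee_pos']
for n,c in cs.items():
    print(n,'exp foot',proj(c,p+[0,0,-.131]),'mouth',proj(c,[.509,-.109,.115]))
    for k in('stem_tip','collar_upper'):
        for m in bot.mark_of(n,k)[:1]: print(k,m)
s=cs['side']['color'][130:190,300:345];t=cs['top']['color'][235:295,290:335]
f=lambda a:cv2.convertScaleAbs(cv2.resize(a,None,fx=8.8,fy=8.8,interpolation=cv2.INTER_CUBIC),alpha=1.7)
cv2.imwrite('pics/e.png',np.hstack([f(s),f(t)]))
```

```text
t 7.1 pos [ 0.5095 -0.1074  0.2589] rot [179.96  -0.    72.83] F [ 0.4 -0.2 -0.4] open 0.0161 g 49.1 q6 95.0
shift [-0.0017  0.     -0.0041] turn 0.0031
side exp foot [322.8178 164.3909] mouth [322.7028 168.4   ]
stem_tip {'location': [323.6, 161.6], 'confidence': 0.77}
collar_upper {'location': [321.3, 166.2], 'confidence': 0.96}
top exp foot [321.4703 260.9019] mouth [321.5739 261.1291]
collar_upper {'location': [325.7, 260.5], 'confidence': 0.55}
```

View pics/e.png

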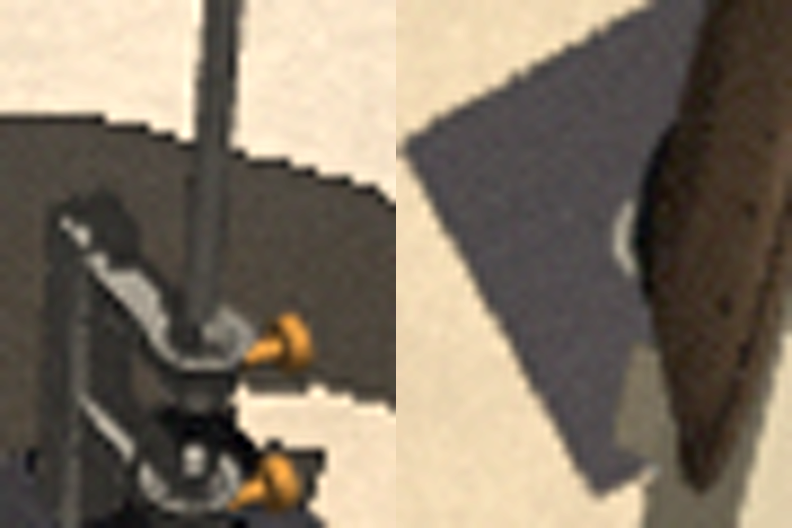

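The top view is blocked by the arm. The side view shows the foot just over the bell, at about (321,169), possibly left of the mouth centre at 322.8. I'll fit the rod's centre line numerically and compare it with a vertical line under the TCP.

Run:
```python
from h import *
np.set_printoptions(precision=2,suppress=True,linewidth=150)
c=cam('side');g=cv2.cvtColor(c['color'],cv2.COLOR_BGR2GRAY).astype(float)
p=bot.get_obs()['ee_pos'];print(p)
for z in(.24,.22,.2,.18,.16,.14,.13):
    u=proj(c,[p[0],p[1],z]);print(z,u)
for r in range(118,174,3): print(r,g[r,314:334].astype(int))
cv2.imwrite('pics/f.png',cv2.convertScaleAbs(cv2.resize(c['color'][140:185,305:345],None,fx=13,fy=13,interpolation=cv2.INTER_NEAREST),alpha=2.2))
```

```text
[ 0.51 -0.11  0.26]
0.24 [325.98 122.47]
0.22 [325.37 130.39]
0.2 [324.78 138.11]
0.18 [324.21 145.62]
0.16 [323.65 152.95]
0.14 [323.1  160.08]
0.13 [322.83 163.58]
118 [135 133 135 133 132 138 137 140 140  87  38  33  30  31  81 137 141 137 132 127]
121 [134 135 139 138 135 136 134 134 136  81  31  25  26  19 127 136 133 132 130 130]
124 [137 132 136 136 138 136 136 140 145  65  37  41  40  52 131 135 131 130 132 132]
127 [134 133 136 137 135 136 136 138 145  57  36  42  40  76 136 136 135 134 134 132]
130 [138 138 138 141 140 137 140 146 115  47  39  42  37 100 132 135 134 136 139 139]
133 [135 139 138 138 139 142 140 140  87  39  41  40  32 131 140 136 132 134 139 138]
136 [135 139 137 138 138 137 142 143  69  36  39  38  51 133 141 140 140 141 140 136]
139 [142 143 141 141 142 139 142 145  55  36  40  36  76 140 141 138 138 136 135 135]
142 [142 142 140 142 136 136 138 111  46  36  43  34 100 139 138 138 140 138 135 136]
145 [ 41  40  40  37  36  33 123 109  49  40  40  33 137 146 142 143 141 138 136 138]
148 [43 42 41 42 45 44 46 28 38 46 41 37 40 42 42 36 37 35 37 32]
151 [43 45 45 44 46 44 43 33 41 42 41 36 44 44 42 46 43 43 43 43]
154 [28 37 42 41 44 43 44 31 42 45 40 38 44 41 45 45 44 44 44 43]
157 [29 32 42 45 42 43 37 39 41 44 38 41 40 44 41 42 41 43 42 42]
160 [92 53 24 32 42 44 38 39 44 44 36 43 44 40 42 41 44 44 42 42]
163 [95 92 92 94 38 26 27 40 44 41 34 40 44 40 43 42 41 40 39 43]
166 [29 42 88 89 97 41 26 24 31 55 76 78 89 76 50 42 36 49 92 94]
169 [ 27  28  27  48  82  48  29  24  27  37  37  52  57  82  80 107 108  97  39  78]
172 [27 40 42 41 27 23 26 22 23 22 21 20 19 30 39 42 44 38 34 34]
```

View pics/f.png

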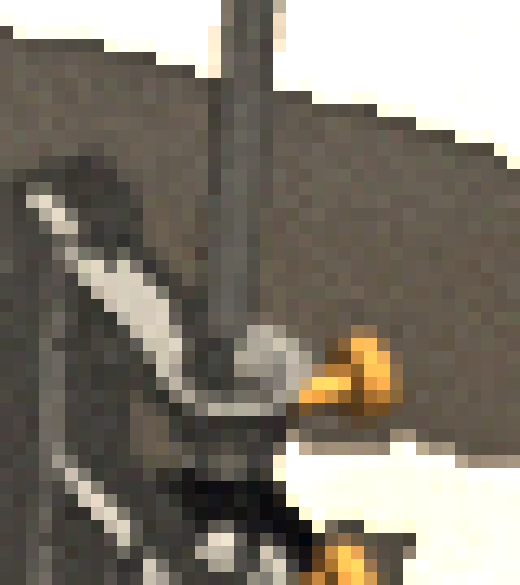

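The rod sits about 1 px (2 mm) to the +x side of the TCP line, and the foot is at side ≈(322,165) just above the mouth centre (323,167.5). I'll shift about 2 mm toward -x and enter the bell gently.

Request:
arm_command:
  series:
    - [-0.001, -0.002, 0, 0]
    - [-0.001, -0.002, 0.005, 0]
    - [-0.001, -0.002, 0.01, 0]
    - [-0.001, -0.002, 0.015, 0]
    - [-0.001, -0.002, 0.018, 0]

```text
time: 7.85
ee_pos: [0.5072, -0.1082, 0.24]
tcp_rot: [180.0, 0.0, 72.8]
wrist_force: [-1.0, -2.1, 9.2]
opening: 0.0163
grasp_force: 50.2
```

Contact at the bell, with the push toward -y. I'll shift 2 mm that way.

Request:
arm_command:
  series:
    - [-0.001, 0, -0.002, 0]
    - [-0.002, 0, -0.002, 0]
    - [-0.002, 0, 0, 0]
    - [-0.002, 0, 0.003, 0]
    - [-0.002, 0, 0.005, 0]

```text
time: 8.35
ee_pos: [0.5069, -0.1101, 0.2358]
tcp_rot: [179.9, 0.0, 72.8]
wrist_force: [0.5, -0.9, 0.8]
opening: 0.0162
grasp_force: 49.2
```

Request:
arm_command:
  series:
    - [0, 0, 0.003, 0]
    - [0, 0, 0.006, 0]
    - [0, 0, 0.009, 0]
    - [0, 0, 0.012, 0]
    - [0, 0, 0.015, 0]

```text
time: 8.85
ee_pos: [0.5067, -0.11, 0.22]
tcp_rot: [180.0, 0.0, 72.8]
wrist_force: [1.2, -2.4, 0.7]
opening: 0.0161
grasp_force: 49.4
```

It's in the bore with a slight side load. I'll ease 1 mm toward -y and go on.

Request:
arm_command:
  series:
    - [-0.001, 0, 0, 0]
    - [-0.001, 0, 0.005, 0]
    - [-0.001, 0, 0.01, 0]
    - [-0.001, 0, 0.015, 0]
    - [-0.001, 0, 0.018, 0]

```text
time: 9.35
ee_pos: [0.5063, -0.1109, 0.2017]
tcp_rot: [-180.0, 0.0, 72.8]
wrist_force: [1.8, -2.3, 1.3]
opening: 0.0167
grasp_force: 49.4
```

Request:
arm_command:
  series:
    - [0, 0, 0.003, 0]
    - [0, 0, 0.006, 0]
    - [0, 0, 0.009, 0]
    - [0, 0, 0.012, 0]
    - [0, 0, 0.012, 0]

```text
time: 9.85
ee_pos: [0.5062, -0.1109, 0.1898]
tcp_rot: [-180.0, 0.0, 72.8]
wrist_force: [2.5, -3.1, -3.8]
opening: 0.0166
grasp_force: 49.1
```

Request:
arm_command:
  series:
    - [-0.001, 0.001, 0, 0]
    - [-0.001, 0.001, 0.003, 0]
    - [-0.001, 0.001, 0.006, 0]
    - [-0.001, 0.001, 0.009, 0]
    - [-0.001, 0.001, 0.012, 0]

```text
time: 10.35
ee_pos: [0.5069, -0.112, 0.1779]
tcp_rot: [-180.0, -0.0, 72.8]
wrist_force: [0.1, -0.6, -0.8]
opening: 0.0167
grasp_force: 49.2
```

Request:
arm_command:
  series:
    - [0, 0, 0.004, 0]
    - [0, 0, 0.008, 0]
    - [0, 0, 0.012, 0]
    - [0, 0, 0.015, 0]
    - [0, 0, 0.015, 0]

```text
time: 10.85
ee_pos: [0.5068, -0.1121, 0.1627]
tcp_rot: [-180.0, 0.0, 72.8]
wrist_force: [0.7, -0.4, -1.1]
opening: 0.0163
grasp_force: 49.2
```

Request:
arm_command:
  series:
    - [0, 0, 0, 0]
    - [0, 0, 0, 0]
    - [0, 0, 0, 0]
    - [0, 0, 0, 0]
    - [0, 0, 0, 0]

```text
time: 11.35
ee_pos: [0.507, -0.1121, 0.1634]
tcp_rot: [180.0, -0.0, 72.8]
wrist_force: [0.3, -0.2, -0.7]
opening: 0.0165
grasp_force: 49.2
```

Run:
```python
from h import *
c=cam('side');goto(.509,-.11,.163,72.8)
print(bot.mark_of('side','stem_tip')[:1],bot.mark_of('side','stem_head')[:1]);p=bot.get_obs()['ee_pos']
print([proj(c,p+[0,0,d]) for d in(-.1325,.0125)])
cv2.imwrite('pics/g.png',cv2.convertScaleAbs(cv2.resize(c['color'][110:210,280:370],None,fx=6,fy=6,interpolation=cv2.INTER_CUBIC),alpha=2))
```

```text
t 11.4 pos [ 0.507  -0.1121  0.1634] rot [179.99  -0.    72.81] F [ 0.7 -0.1 -1.3] open 0.0164 g 49.2 q6 95.0
shift [0.0026 0.0013 0.0004] turn 0.0002
[{'location': [321.3, 194.5], 'confidence': 0.56}] [{'location': [328.8, 147.3], 'confidence': 0.54}]
[array([321.42928753, 194.91459343]), array([325.25795389, 146.05689836])]
```

View pics/g.png

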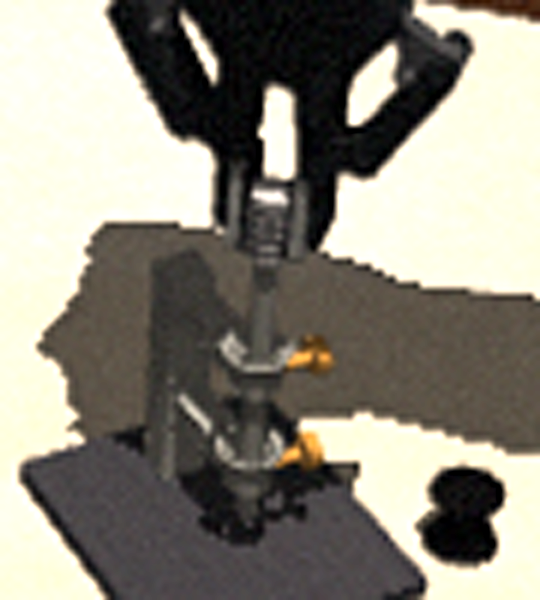

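The picture shows the stem passing through both collars, upright. The foot is at side ≈(321,194.5), matching the prediction for a foot height of 31 mm, below the lower collar and clear of the plate. The load is negligible, so I'm handing in.

```bash
python3 -c "
from workcell import bot
print(bot.job_done())"
```

```text
the job is handed in; nothing more can be done
None
```

The long stem is through both collars, head up and still gripped at about 49 N, with its foot about 31 mm above the table (19 mm clear of the base plate). I handed the job in at 11.4 s; no verdict came back.

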